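# Kit the mould parts into the tray

### The arm

A 6-joint arm with a two-finger parallel gripper is mounted at the origin on the work surface. World frame = base frame: x ahead of the robot, y to its left, z up, the work surface at z = 0. Lengths are in mm, angles in degrees, forces in N, time in s.
With the tool pointing down it reaches from about 350 to 850 mm from the base axis. Payload 8.1 kg.
Tool frame: the origin (TCP) lies midway between the tips of the shut fingers; the grasp point (between the pads) lies 19 mm behind it; z points along the fingers, y is the line along which they close (so a half turn about z gives the same grasp; the last joint's range is limited). The gripper opens to 85 mm and grips with 20 to 120 N. Pads are 22 mm wide; open, the fingers measure 114 mm over their backs; the gripper's body (76 mm by 85 mm) begins 54 mm behind the grasp point. The pads swing forward as they close: fully open they stand 13 mm farther back than shut.
Start: joints at [67.472, 7.471, 85.268, -0, 87.261, -4.893], TCP at [181.756, 571.813, 231.292] pointing down, gripper open.
Joint ranges: [-169.43, 169.43], [-51.17, 129.36], [1.28, 143.12], [-76.62, 256.62], [0, 156.53], [-152.29, 152.29]. Speed limits (degrees/s): [136.94, 136.94, 159.86, 180, 180, 180].

### API

Orientations are given as [roll, pitch, yaw] about the fixed x, y, z axes, in that order (R = Rz(yaw) Ry(pitch) Rx(roll)).
In Python, from bench import r gives the robot as it stands.
- The arm moves only by the shell command python3 steer.py 'ROWS' [FORCE]. ROWS is a JSON list that holds a single list of rows (three levels of brackets), with 1 to 8 rows, each of 7 numbers: a rotation vector rx, ry, rz in degrees, then dx, dy, dz in cm, then the finger opening in mm; each row is the pose to reach, as a shift and turn from the pose commanded when the command began, along the tool's axes at that moment; what a row does not reach only later rows make up. A row lasts 1/8 s, in which the tool goes at most 62.5 mm and 10.7 degrees, less where a joint would pass 70% of its speed; a pose out of reach is approached as far as the arm can. The fingers move at their own pace and stop on an object; FORCE is the grip in N (left out, the last holds). Time passes only in rows, so rows that do not move let the fingers close. It prints the time, the measured TCP pose, the force, the opening and the grip force at its end. Input that does not fit is refused with a message, and nothing moves.
- r.sense(): the state, without advancing time (a new reading comes with each control period).
- r.snapshot(name): name is "scene" or "top"; returns a dict with "pixels" (420x560x3 uint8, blue, green, red), "fx", "fy", "cx", "cy" (pixels), "D" ([k1, k2, p1, p2, k3] as OpenCV has them; the pictures are not rectified), "pose" (4x4, takes a point from camera to world coordinates). Camera axes: x right, y up, looking along -z (the intrinsics and any distortion apply to the point x, -y, -z); pixel columns grow to the right and rows downward; lengths in mm; the calibration is good to about 2 mm. A picture is of the moment at which its call begins. There is no depth.
- r.hand_in(): hands the job in; it is judged then, once.
The state is a dict: "time": time; "joint_pos": joint angles; "qd": joint speeds; "joint_efforts": joint torques, N m; "tool_pos": TCP position; "tcp_rot": TCP orientation; "ft_force": force on the tool from outside, world axes, zero at the start; "wrist_torque": the same for the moment, N m; "finger_gap": finger opening in mm; "grip_force": force on a finger pad.
Only numpy, scipy, OpenCV 4.12 (cv2) and the standard library are available. Lean on these libraries where they do the work, as an engineer would, in place of code of your own. Each camera call takes 0.05 s, during which the arm holds its last target. There are 200 camera calls.

### The job

Gather the four mould parts scattered on the bench into the blue kit tray, each upright and sitting flat on the floor of its own nest: the headed guide pillar in the small round recess, the flanged guide bush in the large round one, the locating ring in the square one, and the stepped side lock lengthwise in the oblong slot. Leave the plain dowel (no head) and the plain bush (no flange) standing where they are, and do not tip any of these six parts over.

Things in the scene. Friction and masses are not known exactly. Their poses are not given: they have to be found in the camera images.
- guide_pillar: Steel guide pillar standing upright on its head: head at the bottom 30 mm in diameter and 8 mm high, above it a shaft 18 mm in diameter, 70 mm high in all. Belongs in the nest with the small round recess. Origin: centre of its underside, z up along the shaft. Loose, about 170 g.
- flanged_bush: Steel guide bush (sleeve with an 18 mm bore) standing upright on its flange: flange at the bottom 44 mm in diameter and 8 mm high, above it a sleeve 30 mm in outer diameter, 45 mm high in all. Belongs in the nest with the large round recess. Origin: centre of its underside, z up along the bore. Loose, about 190 g.
- locating_ring: Steel locating ring lying flat: 54 mm outer diameter, 26 mm hole, 24 mm high. Belongs in the nest with the square recess. Origin: centre of its underside, z up. Loose, about 330 g.
- side_lock: Steel side lock lying on its base: base 58 x 26 mm (along its x and y), 18 mm high, with a 24 x 26 mm tongue in the middle of its top, 36 mm high in all, so both long faces are flat and 26 mm apart. Belongs in the nest with the oblong slot, lengthwise. Origin: centre of its underside, x along its length, z up. Loose, about 300 g.
- plain_dowel: Look-alike of the guide pillar: plain steel dowel standing upright, 18 mm in diameter and 70 mm high, with no head. Stays where it is. Origin: centre of its underside, z up. Loose.
- plain_bush: Look-alike of the flanged bush: plain steel sleeve standing upright, 30 mm in outer diameter, 18 mm bore, 45 mm high, with no flange. Stays where it is. Origin: centre of its underside, z up. Loose.
- nest_small_round: Grey nest, 90 x 90 mm, 16 mm high, with its round recess 10 mm deep (floor 6 mm above its underside). Smaller of the round ones: 48 mm diameter, central. One of four nests fixed 2 x 2, 92 mm apart, in a 200 mm square blue tray (rim 12 mm high), in any order; nest tops are 21 mm and recess floors 11 mm above the bench. Origin: centre of its underside; x, y along its sides, z up.
- nest_large_round: Grey nest, 90 x 90 mm, 16 mm high, with its round recess 10 mm deep (floor 6 mm above its underside). Larger of the round ones: 66 mm diameter, central. One of four nests fixed 2 x 2, 92 mm apart, in a 200 mm square blue tray (rim 12 mm high), in any order; nest tops are 21 mm and recess floors 11 mm above the bench. Origin: centre of its underside; x, y along its sides, z up.
- nest_square: Grey nest, 90 x 90 mm, 16 mm high, with its square recess 10 mm deep (floor 6 mm above its underside). It is 76 x 76 mm, central. One of four nests fixed 2 x 2, 92 mm apart, in a 200 mm square blue tray (rim 12 mm high), in any order; nest tops are 21 mm and recess floors 11 mm above the bench. Origin: centre of its underside; x, y along its sides, z up.
- nest_slot: Grey nest, 90 x 90 mm, 16 mm high, with its oblong recess 10 mm deep (floor 6 mm above its underside). Slot 80 mm along its x, 46 mm along y, central. One of four nests fixed 2 x 2, 92 mm apart, in a 200 mm square blue tray (rim 12 mm high), in any order; nest tops are 21 mm and recess floors 11 mm above the bench. Origin: centre of its underside; x, y along its sides, z up.

How it is judged:
By the outcome, as a careful person would: the job done as asked, in the order asked, and still so for the second after the job is handed in, with the robot touching nothing.
It also fails if it takes over 112 s, if anything falls off the work surface, if the arm or the gripper's body presses on something with over 40 N, if the wrist force passes 120 N, or if a joint passes its speed limit or range.

## Working session

There is one attempt and no reset: what is moved stays moved. The work goes in short steps, Python scripts to look and compute and a shell command to move; the robot and the scene stay as the last step left them, time stands still between calls to the robot, and variables do not carry over. Pictures are saved under pics/ and viewed, at most 14 in all, crops included, and the job is handed in when it is done.

```bash
ls; mkdir -p pics
python3 - <<'E'
from bench import r
import cv2,numpy as np
for n in("scene","top"):
    s=r.snapshot(n); cv2.imwrite(f"pics/{n}0.png",s["pixels"]); np.save(n+"0.npy",s,allow_pickle=True)
    print(n,s["fx"],s["fy"],s["cx"],s["cy"],s["D"]);print(np.round(s["pose"],3))
print(r.sense())
E
```

```text
bench.py
pics
steer.py
scene 459.2078929318977 459.2078929318977 279.6692392565652 204.60619498024016 [-0.05036584  0.          0.          0.          0.        ]
[[ 2.130000e-01 -5.860000e-01  7.820000e-01  1.381853e+03]
 [ 9.770000e-01  1.430000e-01 -1.590000e-01 -1.839150e+02]
 [-1.900000e-02  7.980000e-01  6.030000e-01  6.837270e+02]
 [ 0.000000e+00  0.000000e+00  0.000000e+00  1.000000e+00]]
top 387.9586659243445 387.9586659243445 285.299561193897 214.7550417184546 [0.01499766 0.         0.         0.         0.        ]
[[-3.00000e-02  9.98000e-01 -4.60000e-02  4.95903e+02]
 [-9.99000e-01 -2.80000e-02  4.10000e-02 -4.73500e+00]
 [ 4.00000e-02  4.70000e-02  9.98000e-01  8.26469e+02]
 [ 0.00000e+00  0.00000e+00  0.00000e+00  1.00000e+00]]
{'time': 0.1, 'joint_pos': array([ 6.74706321e+01,  7.51070180e+00,  8.53237287e+01,  7.97316137e-04,
        8.72615007e+01, -4.89147144e+00]), 'qd': array([ 0.0916684 ,  0.02361311, -0.13838003, -0.05094407,  0.01141606,
       -0.0483651 ]), 'joint_efforts': array([ 6.59774087e-04, -5.70943201e+01, -5.01944876e+01, -2.89690552e-04,
        7.91603787e-03,  3.31187800e-05]), 'tool_pos': array([181.56682556, 571.34633331, 230.34355353]), 'tcp_rot': array([-1.79904486e+02, -8.97335445e-03,  1.62362057e+02]), 'ft_force': array([-0.12082976, -0.17190905, -0.57230453]), 'wrist_torque': array([ 0.01695262,  0.00514112, -0.01258799]), 'grip_force': 0.0, 'finger_gap': 85.61436632123103}
```

View pics/top0.png

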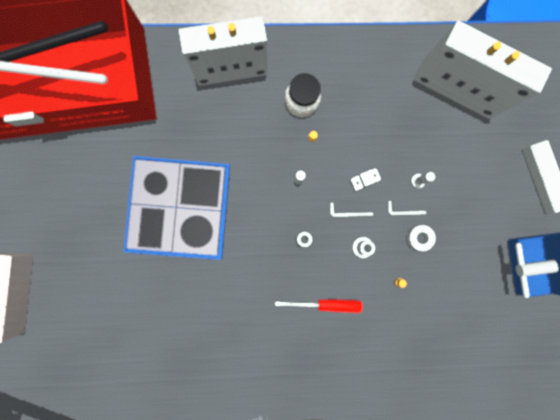

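View pics/scene0.png

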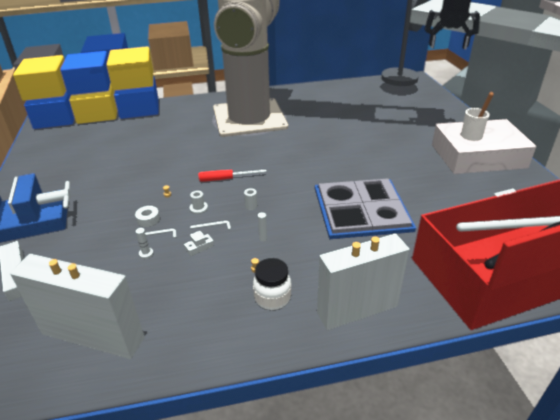

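The top view shows the tray at left, with small round (156,183), square (201,187), slot (151,228) and large round (197,231). The parts are: dowel (300,178), plain bush (305,240), flanged bush (364,247), ring (422,238), side lock (366,180) and guide pillar (head 418,181). Two hex keys lie between them. The scene view agrees.

```bash
cat > h.py <<'E'
import numpy as np,cv2
def load(n): return np.load(n+".npy",allow_pickle=True).item()
def cast(s,uv,z):
    K=np.array([[s["fx"],0,s["cx"]],[0,s["fy"],s["cy"]],[0,0,1]])
    p=cv2.undistortPoints(np.float64(uv).reshape(-1,1,2),K,np.array(s["D"])).reshape(-1,2)
    d=np.c_[p[:,0],-p[:,1],-np.ones(len(p))]@s["pose"][:3,:3].T; o=s["pose"][:3,3]
    return (o+d*((z-o[2])/d[:,2])[:,None])[:,:2]
def blobs(s,mask,z,amin=20):
    c,_=cv2.findContours(mask.astype(np.uint8),cv2.RETR_CCOMP,cv2.CHAIN_APPROX_NONE)
    for k in c:
        if cv2.contourArea(k)<amin: continue
        w=cast(s,k.reshape(-1,2).astype(float),z).astype(np.float32)
        (cx,cy),(a,b),t=cv2.minAreaRect(w); m=cv2.moments(k)
        print(np.round([m["m10"]/m["m00"],m["m01"]/m["m00"]],1),"A",cv2.contourArea(k),"rect c %.1f %.1f size %.1f %.1f ang %.1f"%(cx,cy,a,b,t))
E
python3 - <<'E'
from h import *
s=load("top0");im=s["pixels"];hsv=cv2.cvtColor(im,cv2.COLOR_BGR2HSV)
print("bright");m=np.zeros(im.shape[:2],bool);m[160:262,285:445]=(im.min(2)>110)[160:262,285:445]
blobs(s,m,0)
print("dark in tray");m=np.zeros(im.shape[:2],bool);m[160:256,128:228]=(im.max(2)<110)[160:256,128:228]
blobs(s,m,21,100)
print("tray blue");m=np.zeros(im.shape[:2],bool);m[145:270,110:240]=((hsv[...,1]>150)&(hsv[...,0]>100)&(hsv[...,0]<125)&(hsv[...,2]>90))[145:270,110:240]
blobs(s,m,12,200)
cv2.imwrite("pics/c1.png",cv2.resize(im[160:262,290:440],None,fx=5,fy=5,interpolation=cv2.INTER_CUBIC))
t=load("scene0")["pixels"]
cv2.imwrite("pics/c2.png",cv2.resize(t[170:265,125:275],None,fx=5,fy=5,interpolation=cv2.INTER_CUBIC))
E
```

```text
bright
[364.5 210.5] A 16059.0 rect c 539.5 -211.9 size 346.7 219.1 ang 88.3
[367.3 247.9] A 22.5 rect c 458.5 -212.5 size 12.1 10.7 ang 42.7
[296.2 242.6] A 37.5 rect c 475.0 -60.1 size 29.6 10.8 ang 22.8
[423.7 237.5] A 40.0 rect c 477.0 -336.0 size 20.3 13.9 ang 5.6
[408.6 243.4] A 76.5 rect c 464.2 -303.4 size 44.9 16.0 ang 25.8
[408.8 230.1] A 20.0 rect c 494.0 -304.0 size 8.4 16.3 ang 53.7
[297.  183.7] A 53.0 rect c 601.6 -66.1 size 18.2 18.3 ang 43.5
[420.8 179.6] A 48.0 rect c 601.6 -336.8 size 16.5 22.1 ang 34.9
dark in tray
[196.1 231.1] A 646.5 rect c 504.8 145.4 size 59.1 57.5 ang 88.4
[150.9 227.4] A 713.0 rect c 514.8 237.6 size 41.8 75.5 ang 84.1
[155.2 182.9] A 328.5 rect c 605.9 228.0 size 40.5 41.4 ang 89.1
[200.1 186.6] A 1136.0 rect c 596.3 136.2 size 71.4 71.9 ang 84.1
tray blue
[198.4 214. ] A 495.5 rect c 555.1 186.1 size 199.6 198.8 ang 83.7
```

View pics/c1.png

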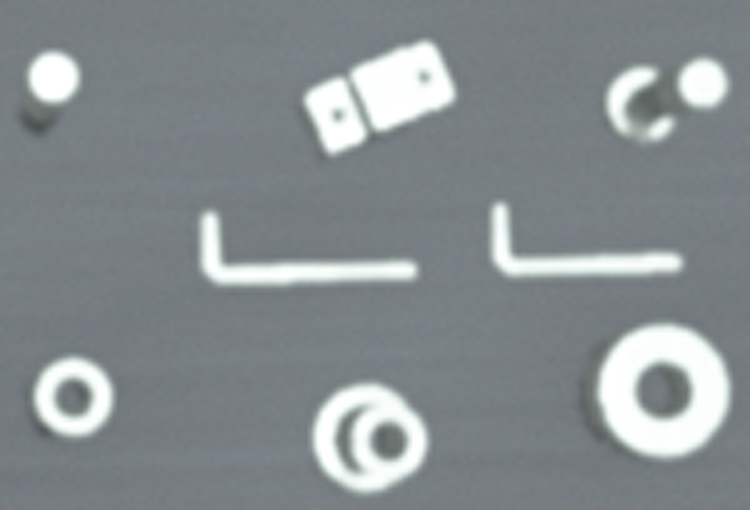

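View pics/c2.png

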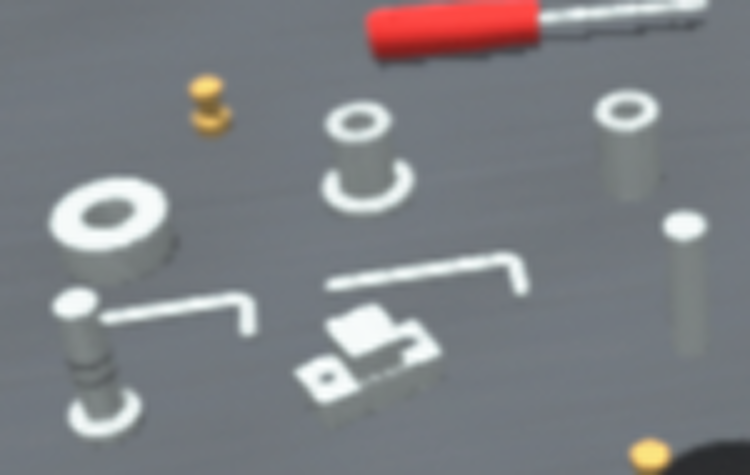

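The crops show every part clearly. The pillar and flanged bush have visible heads/flanges, and the hex keys are clear of all of them. The nests measure as 92 mm apart with tray yaw about -6°. Next I measure each part.

Run:
```python
from h import *
s=load("top0");im=s["pixels"]
def roi(s,x0,y0,x1,y1,th=175):
    im=s["pixels"];m=np.zeros(im.shape[:2],bool);m[y0:y1,x0:x1]=(im.min(2)>th)[y0:y1,x0:x1];return m
B={"dowel":(292,168,312,188,70),"pbush":(294,228,316,250,45),"flange_out":(350,235,378,260,8),"ring":(406,222,440,255,24),
"lock_all":(348,165,384,193,18),"pillar_top":(425,170,438,184,70),"pillar_head":(409,170,425,190,8)}
for n,b in B.items(): print(n); blobs(s,roi(s,*b[:4]),b[4],8)
# finer: upscaled circles
q=load("scene0")
print("SCENE")
# crop c2 origin (125,170) /5
C={"pbush":(242,186,260,198,45),"fbush_top":(188,188,205,199,45),"ring":(133,204,160,221,24),"pillar_top":(134,226,146,234,70),"dowel":(255,210,270,220,70),"lock":(180,228,218,255,18)}
for n,b in C.items(): print(n); blobs(q,roi(q,*b[:4],170),b[4],8)
g=load("top0")["pixels"]
print(cast(s,[[363.2+4.3,247.8]],45), cast(s,[[290+388/5,160+440/5]],45))
```

```text
dowel
[300.4 174.9] A 65.0 rect c 608.2 -68.3 size 18.1 18.2 ang 43.5
pbush
[304.2 239. ] A 165.0 rect c 482.0 -74.4 size 30.3 28.2 ang 88.2
[304.1 239. ] A 54.0 rect c 482.1 -73.4 size 16.2 16.1 ang 88.3
flange_out
[363.2 247.1] A 343.0 rect c 460.7 -203.6 size 47.1 42.3 ang 88.2
[367.2 247.8] A 53.5 rect c 458.9 -210.5 size 18.0 16.6 ang 43.3
[359.  247.5] A 46.5 rect c 460.0 -192.9 size 12.8 27.5 ang 87.7
ring
[422.3 237.6] A 506.0 rect c 477.5 -323.8 size 53.1 52.2 ang 88.3
[422.1 237.8] A 115.0 rect c 476.4 -322.7 size 25.5 25.1 ang 88.3
lock_all
[365.7 178.4] A 335.0 rect c 605.1 -210.0 size 30.0 61.0 ang 21.2
pillar_top
[430.1 176.1] A 57.5 rect c 600.0 -326.2 size 16.3 16.0 ang 88.6
pillar_head
[421.2 185.4] A 9.0 rect c 588.5 -333.2 size 11.0 6.5 ang 88.5
[414.7 178.3] A 43.5 rect c 603.2 -318.9 size 14.1 29.3 ang 63.1
SCENE
pbush
[249.9 191.6] A 63.5 rect c 485.4 -74.8 size 29.8 28.2 ang 19.2
[249.7 191.8] A 22.5 rect c 485.5 -74.7 size 15.1 19.9 ang 49.2
fbush_top
[196.3 193.9] A 64.5 rect c 461.8 -201.1 size 29.7 28.8 ang 76.2
[196.1 194. ] A 23.0 rect c 464.0 -201.1 size 17.7 16.4 ang 76.2
ring
[146.  212.5] A 230.0 rect c 480.5 -323.2 size 52.8 49.9 ang 76.3
[146.3 212.2] A 55.5 rect c 479.4 -323.3 size 25.6 25.7 ang 31.1
pillar_top
[139.6 230.2] A 27.5 rect c 602.9 -326.6 size 17.3 14.5 ang 1.1
dowel
[261.3 214.7] A 28.5 rect c 610.5 -68.1 size 15.2 17.8 ang 79.2
lock
[190.1 245.4] A 66.0 rect c 615.2 -229.1 size 28.3 18.4 ang 26.8
[200.4 236.3] A 120.0 rect c 592.4 -203.5 size 55.7 30.9 ang 48.8
[[ 460.41207798 -201.74160429]] [[ 460.00228943 -201.92944567]]
```

```bash
cat > go.py <<'E'
import sys,numpy as np
from scipy.spatial.transform import Rotation as R
from bench import r
x,y,z,yaw=map(float,sys.argv[1:5]); s=r.sense()
A=R.from_euler("xyz",s["tcp_rot"],degrees=True); T=R.from_euler("xyz",[180,0,yaw],degrees=True)
print("rv",np.round((A.inv()*T).as_rotvec(degrees=True),1),"d",np.round(A.inv().apply(np.array([x,y,z])-s["tool_pos"]),1),"gap %.1f t %.1f j6 %.0f"%(s["finger_gap"],s["time"],s["joint_pos"][5]))
E
python3 go.py 601.5 -326.4 180 174
python3 - <<'E'
from h import *
s=load("top0");p=(np.array([[305,97],[331,154],[430,40],[455,97]])+.5)/5-.5+[290,160]
w=cast(s,p,18);print(w);L=w[:2].mean(0);Q=w[2:].mean(0);print((L+Q)/2,np.linalg.norm(Q-L),np.linalg.norm(w[0]-w[1]),np.degrees(np.arctan2(*(Q-L)[::-1])))
E
```

```text
rv [ -0.1  -0.  -11.6] d [-672.2 -728.2   51.5] gap 85.6 t 0.1 j6 -5
[[ 604.94085267 -178.35286745]
 [ 580.52307596 -188.4884747 ]
 [ 627.8871507  -232.52953551]
 [ 603.37343814 -242.22722055]]
[ 604.18112937 -210.39952455] 58.615421698503 26.43782052060538 -67.00482069578717
```
Lock centre (604.2+1.5, -210.4), direction -67 → 113.

The rows are not in the units I measure in: shifts go in cm. I convert before sending: -210 mm is -21, -364 mm is -36.4.

```bash
python3 steer.py '[[[0,0,-2,-4.2,-4.5,0,85],[0,0,-4,-8.4,-9.1,0.5,85],[0,0,-6,-12.6,-13.7,1,85],[0,0,-8,-16.8,-18.2,1.5,85],[0,0,-10,-21,-22.8,2,85],[0,0,-11.6,-25.2,-27.3,2.5,85],[0,0,-11.6,-29.4,-31.9,3,85],[0,0,-11.6,-33.6,-36.4,3,85]]]' 60; python3 go.py 601.5 -326.4 150 174
```

```text
time: 1.1
tool_pos: [391.7, 121.1, 200.7]
tcp_rot: [-180.0, -0.0, 174.0]
ft_force: [1.3, 0.2, 0.2]
finger_gap: 85.0
grip_force: 0.0
rv [-0. -0. -0.] d [-255.7 -423.    50.6] gap 85.0 t 1.1 j6 -74
```

```bash
python3 steer.py '[[[0,0,0,-3.2,-5.3,0.6,85],[0,0,0,-6.4,-10.6,1.2,85],[0,0,0,-9.6,-15.9,1.8,85],[0,0,0,-12.8,-21.2,2.5,85],[0,0,0,-16,-26.5,3,85],[0,0,0,-19.2,-31.8,3.6,85],[0,0,0,-22.5,-37.1,4.2,85],[0,0,0,-25.6,-42.3,5,60]]]'; python3 go.py 601.5 -326.4 26 174
```

```text
time: 2.1
tool_pos: [602.3, -326.4, 150.6]
tcp_rot: [180.0, -0.0, 174.0]
ft_force: [0.2, 0.5, 0.6]
finger_gap: 69.6
grip_force: 0.0
rv [ 0. -0. -0.] d [  0.8  -0.2 124.6] gap 69.6 t 2.1 j6 -117
```

```bash
python3 steer.py '[[[0,0,0,0.1,0,4,50],[0,0,0,0.1,0,8,50],[0,0,0,0.1,0,10.5,50],[0,0,0,0.1,0,12.4,50],[0,0,0,0.1,0,12.4,50],[0,0,0,0.1,0,12.4,10],[0,0,0,0.1,0,12.4,10],[0,0,0,0.1,0,12.4,10]]]' 40; python3 steer.py '[[[0,0,0,0,0,0,10],[0,0,0,0,0,0,10],[0,0,0,0,0,-1,10],[0,0,0,0,0,-3,10],[0,0,0,0,0,-6,10],[0,0,0,0,0,-10,10],[0,0,0,0,0,-11.4,10],[0,0,0,0,0,-11.4,10]]]';  python3 go.py 606 228 140 174
```

```text
time: 3.1
tool_pos: [602.0, -325.1, 29.3]
tcp_rot: [-179.9, 0.2, 174.0]
ft_force: [-0.5, 0.7, 5.6]
finger_gap: 17.1
grip_force: 39.0
time: 4.1
tool_pos: [601.6, -324.8, 143.1]
tcp_rot: [-179.9, 0.2, 174.0]
ft_force: [-0.3, -0.4, -2.1]
finger_gap: 17.2
grip_force: 39.1
rv [-0.1  0.2 -0. ] d [ 53.8 550.2   2.2] gap 17.2 t 4.1 j6 -117
```

Scaled: 5 mm is 0.5, 330 mm is 33.

```bash
python3 steer.py '[[[0,0,0,0.2,2,0,10],[0,0,0,0.5,6,0,10],[0,0,0,1,10.5,0,10],[0,0,0,1.4,15,0,10],[0,0,0,1.9,19.5,0,10],[0,0,0,2.3,24,0,10],[0,0,0,2.8,28.5,0,10],[0,0,0,3.2,33,0,10]]]';python3 steer.py '[[[0,0,0,0.5,4.5,0,10],[0,0,0,0.9,9,0,10],[0,0,0,1.4,13.5,0,10],[0,0,0,1.8,17.5,0,10],[0,0,0,2,20,0,10],[0,0,0,2.2,21.5,0,10],[0,0,0,2.2,22,0,10],[0,0,0,2.2,22,0,10]]]'; python3 go.py 606 228 42 174
python3 - <<'E'
from bench import r
import cv2,numpy as np
s=r.snapshot("scene"); np.save("scene1.npy",s,allow_pickle=True); cv2.imwrite("pics/s1.png",cv2.resize(s["pixels"][110:250,290:450],None,fx=4,fy=4,interpolation=cv2.INTER_CUBIC))
E
```

```text
time: 5.1
tool_pos: [601.7, 9.8, 138.9]
tcp_rot: [180.0, -0.2, 174.0]
ft_force: [0.3, 0.3, -2.6]
finger_gap: 17.3
grip_force: 39.2
time: 6.1
tool_pos: [604.7, 227.8, 140.8]
tcp_rot: [-180.0, -0.0, 174.0]
ft_force: [0.4, -0.2, -2.0]
finger_gap: 17.0
grip_force: 39.2
rv [-0. -0. -0.] d [-1.4  0.4 98.8] gap 17.0 t 6.1 j6 -68
```

View pics/s1.png

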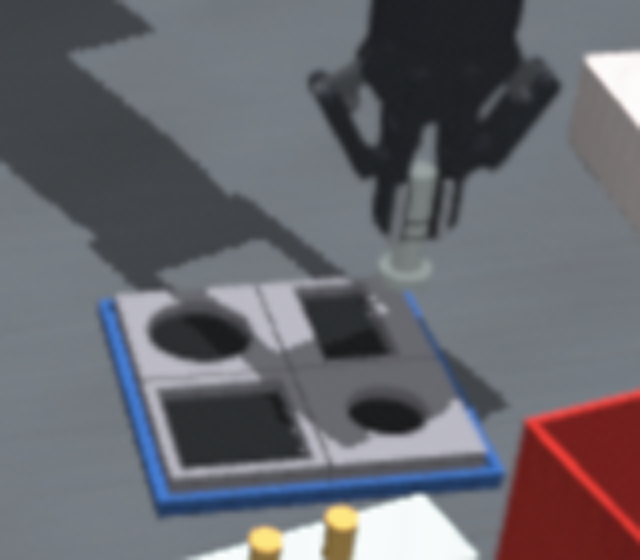

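The pillar hangs upright (head at crop (405,270)) and is near the small recess. I'll lower it and watch the force.

Scaled: 98 mm is 9.8, 97 mm is 9.7.

```bash
python3 steer.py '[[[0,0,0,-0.1,0,2.5,10],[0,0,0,-0.1,0,5.5,10],[0,0,0,-0.1,0,8,10],[0,0,0,-0.1,0,9.2,10],[0,0,0,-0.1,0,9.7,10],[0,0,0,-0.1,0,9.8,10],[0,0,0,-0.1,0,9.8,10],[0,0,0,-0.1,0,9.8,10]]]'; python3 steer.py '[[[0,0,0,0,0,0.1,10],[0,0,0,0,0,0.1,10],[0,0,0,0,0,0.1,10]]]'; python3 steer.py '[[[0,0,0,0,0,0.1,10],[0,0,0,0,0,0.1,10]]]'; python3 steer.py '[[[0,0,0,0,0,0.1,10],[0,0,0,0,0,0.1,10]]]'
```

```text
time: 7.15
tool_pos: [606.5, 228.4, 44.3]
tcp_rot: [180.0, 0.1, 174.0]
ft_force: [0.5, -0.2, -2.5]
finger_gap: 16.7
grip_force: 39.3
time: 7.52
tool_pos: [605.9, 228.2, 42.2]
tcp_rot: [-180.0, -0.0, 174.0]
ft_force: [-0.8, 0.1, -1.6]
finger_gap: 17.1
grip_force: 39.3
time: 7.78
tool_pos: [605.8, 228.1, 41.1]
tcp_rot: [-180.0, -0.0, 174.0]
ft_force: [0.4, -1.2, -0.7]
finger_gap: 17.2
grip_force: 39.3
time: 8.02
tool_pos: [606.0, 228.2, 40.4]
tcp_rot: [180.0, 0.0, 174.0]
ft_force: [-0.0, -0.5, -0.2]
finger_gap: 17.0
grip_force: 39.4
```

Scaled: 1 mm is 0.1.

```bash
python3 steer.py '[[[0,0,0,0,0,0.1,10],[0,0,0,0,0,0.1,10],[0,0,0,0,0,0.1,10],[0,0,0,0,0,0.1,10]]]'; python3 steer.py '[[[0,0,0,0,0,0,24],[0,0,0,0,0,0,30],[0,0,0,0,0,0,40],[0,0,0,0,0,0,40],[0,0,0,0,0,-3,40],[0,0,0,0,0,-7,40],[0,0,0,0,0,-11,50],[0,0,0,0,0,-11,50]]]'; python3 go.py 461 -201.5 110 174
```

```text
time: 8.52
tool_pos: [606.2, 228.2, 40.3]
tcp_rot: [180.0, 0.0, 174.0]
ft_force: [-2.9, -0.6, 4.9]
finger_gap: 17.2
grip_force: 40.1
time: 9.52
tool_pos: [608.8, 229.0, 154.5]
tcp_rot: [179.8, 0.4, 174.0]
ft_force: [0.7, 0.3, -0.0]
finger_gap: 50.3
grip_force: 0.0
rv [ 0.2  0.4 -0. ] d [ 102.  -443.8   42.3] gap 50.3 t 9.5 j6 -68
```

Scaled: -443 mm is -44.3, -110 mm is -11.

```bash
python3 steer.py '[[[0,0,0,1.3,-5.5,0,55],[0,0,0,2.5,-11,0.5,55],[0,0,0,3.8,-16.5,1,55],[0,0,0,5,-22,1.5,55],[0,0,0,6.2,-27.5,2,55],[0,0,0,7.5,-33,2.5,55],[0,0,0,8.7,-38.5,3,55],[0,0,0,9.9,-44.3,3.8,55]]]'; python3 steer.py '[[[0,0,0,0,0,0,55],[0,0,0,0,0,0,55]]]'; python3 go.py 461 -201.5 13 174
python3 - <<'E'
from bench import r
import cv2,numpy as np
s=r.snapshot("scene"); np.save("scene2.npy",s,allow_pickle=True); cv2.imwrite("pics/s2.png",cv2.resize(s["pixels"][110:250,120:450],None,fx=2.4,fy=2.4,interpolation=cv2.INTER_CUBIC))
E
```

```text
time: 10.52
tool_pos: [459.9, -203.3, 110.6]
tcp_rot: [180.0, 0.0, 174.0]
ft_force: [0.9, -0.3, -0.6]
finger_gap: 55.3
grip_force: 0.0
time: 10.78
tool_pos: [460.4, -201.6, 110.6]
tcp_rot: [179.9, -0.1, 173.9]
ft_force: [0.4, 0.6, -0.4]
finger_gap: 55.2
grip_force: 0.0
rv [ 0.1 -0.1 -0.1] d [-0.6  0.1 97.6] gap 55.2 t 10.8 j6 -113
```

View pics/s2.png

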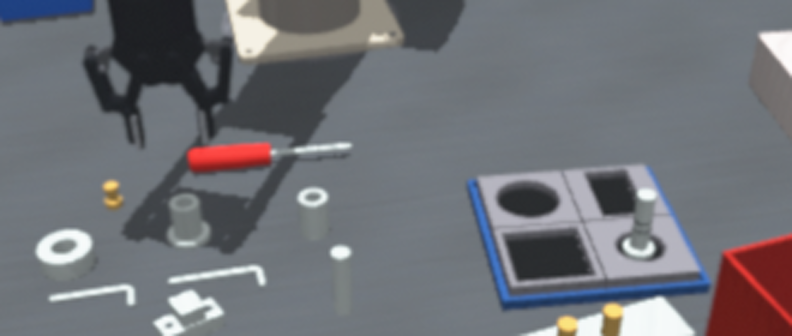

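The pillar stands in the small recess (crop 640,220), and the gripper is over the flanged bush (crop 187,215). Next, the bush.

Scaled: -1 mm is -0.1, 97 mm is 9.7.

```bash
python3 steer.py '[[[0,0,0,-0.1,0,3.5,55],[0,0,0,-0.1,0,6.5,55],[0,0,0,-0.1,0,8.5,55],[0,0,0,-0.1,0,9.6,55],[0,0,0,-0.1,0,9.7,55],[0,0,0,-0.1,0,9.7,55],[0,0,0,-0.1,0,9.7,20],[0,0,0,-0.1,0,9.7,20]]]' 50; python3 steer.py '[[[0,0,0,0,0,0,20],[0,0,0,0,0,0,20],[0,0,0,0,0,0,20],[0,0,0,0,0,-0.8,20],[0,0,0,0,0,-3,20],[0,0,0,0,0,-6,20],[0,0,0,0,0,-10,20],[0,0,0,0,0,-10,20]]]';python3 steer.py '[[[0,0,0,0,0,0,20],[0,0,0,0,0,0,20]]]';  python3 go.py 504.8 145.4 113 174
```

```text
time: 11.82
tool_pos: [462.7, -202.4, 15.5]
tcp_rot: [-180.0, 0.1, 174.0]
ft_force: [-0.3, 1.7, 5.4]
finger_gap: 28.9
grip_force: 49.1
time: 12.82
tool_pos: [464.4, -203.6, 118.8]
tcp_rot: [-179.8, 0.4, 174.0]
ft_force: [0.5, -1.6, -3.1]
finger_gap: 29.6
grip_force: 49.5
time: 13.08
tool_pos: [460.8, -201.5, 112.8]
tcp_rot: [179.9, -0.1, 174.0]
ft_force: [-0.4, -0.1, -2.3]
finger_gap: 28.8
grip_force: 49.5
rv [ 0.1 -0.1 -0. ] d [-7.200e+00  3.496e+02  1.000e-01] gap 28.8 t 13.1 j6 -113
```

```bash
python3 steer.py '[[[0,0,0,0,2.5,0,20],[0,0,0,-0.1,7,0,20],[0,0,0,-0.2,12,0,20],[0,0,0,-0.3,17,0,20],[0,0,0,-0.4,22,0,20],[0,0,0,-0.5,27,0,20],[0,0,0,-0.6,32,0,20],[0,0,0,-0.7,34.95,0,20]]]'; python3 steer.py '[[[0,0,0,0,0,1,20],[0,0,0,0,0,3,20],[0,0,0,0,0,5.5,20],[0,0,0,0,0,7.5,20],[0,0,0,0,0,8.5,20],[0,0,0,0,0,8.5,20],[0,0,0,0,0,8.5,20],[0,0,0,0,0,8.5,20]]]'; python3 go.py 504.8 145.4 25 174
```

```text
time: 14.08
tool_pos: [504.6, 147.0, 112.8]
tcp_rot: [-180.0, -0.1, 174.1]
ft_force: [0.4, -0.1, -1.8]
finger_gap: 29.0
grip_force: 49.7
time: 15.08
tool_pos: [505.9, 144.7, 29.7]
tcp_rot: [180.0, 0.0, 174.0]
ft_force: [0.4, 0.6, -1.5]
finger_gap: 28.9
grip_force: 49.8
rv [ 0.  0. -0.] d [1.2 0.6 4.7] gap 28.9 t 15.1 j6 -74
```

```bash
python3 steer.py '[[[0,0,0,0,0,0.2,20],[0,0,0,0,0,0.2,20],[0,0,0,0,0,0.2,20]]]'; python3 steer.py '[[[0,0,0,0,0,0.1,20],[0,0,0,0,0,0.1,20],[0,0,0,0,0,0.1,20]]]';  python3 steer.py '[[[0,0,0,0,0,0.1,20],[0,0,0,0,0,0.1,20],[0,0,0,0,0,0.1,20]]]'
```

```text
time: 15.45
tool_pos: [505.6, 144.8, 27.3]
tcp_rot: [-180.0, -0.0, 174.0]
ft_force: [-0.7, -0.2, -1.5]
finger_gap: 29.2
grip_force: 49.8
time: 15.82
tool_pos: [505.7, 144.8, 26.6]
tcp_rot: [180.0, 0.0, 174.0]
ft_force: [-2.3, -0.0, 4.5]
finger_gap: 28.9
grip_force: 50.2
time: 16.2
tool_pos: [505.8, 144.8, 26.5]
tcp_rot: [180.0, 0.0, 174.0]
ft_force: [-7.6, -1.4, 13.3]
finger_gap: 28.8
grip_force: 51.2
```

Contact at the expected height; release it and go on to the ring.

```bash
python3 steer.py '[[[0,0,0,0,0,-0.1,20],[0,0,0,0,0,-0.1,34],[0,0,0,0,0,-0.1,45],[0,0,0,0,0,-0.1,50],[0,0,0,0,0,-2.5,50],[0,0,0,0,0,-6,50],[0,0,0,0,0,-9,60],[0,0,0,0,0,-9,70]]]'; python3 steer.py '[[[0,0,0,0,0,0,80],[0,0,0,0,0,0,80]]]'; python3 go.py 478.5 -323.3 110 174
```

```text
time: 17.2
tool_pos: [507.8, 145.2, 118.4]
tcp_rot: [179.9, 0.3, 174.0]
ft_force: [0.6, 0.3, -2.0]
finger_gap: 70.1
grip_force: 0.0
time: 17.45
tool_pos: [504.5, 144.6, 113.7]
tcp_rot: [-180.0, -0.1, 174.0]
ft_force: [-0.1, 0.1, 0.3]
finger_gap: 80.1
grip_force: 0.0
rv [-0.  -0.1 -0. ] d [ -23.3 -468.     4. ] gap 80.1 t 17.4 j6 -74
```

Scaled: -468 mm is -46.8, -420 mm is -42.

```bash
python3 steer.py '[[[0,0,0,-0.3,-6,0,85],[0,0,0,-0.6,-12,0,85],[0,0,0,-0.9,-18,0,85],[0,0,0,-1.2,-24,0,85],[0,0,0,-1.5,-30,0,85],[0,0,0,-1.8,-36,0,85],[0,0,0,-2.1,-42,0,85],[0,0,0,-2.3,-46.8,0.4,85]]]'; python3 steer.py '[[[0,0,0,0,0,0,85],[0,0,0,0,0,0,85]]]'; python3 go.py 478.5 -323.3 7 174
python3 - <<'E'
from bench import r
import cv2,numpy as np
s=r.snapshot("scene"); np.save("scene3.npy",s,allow_pickle=True); cv2.imwrite("pics/s3.png",cv2.resize(s["pixels"][110:250,120:450],None,fx=2.4,fy=2.4,interpolation=cv2.INTER_CUBIC))
E
```

```text
time: 18.45
tool_pos: [478.4, -325.2, 110.3]
tcp_rot: [180.0, -0.0, 173.9]
ft_force: [0.7, 0.3, 0.4]
finger_gap: 84.9
grip_force: 0.0
time: 18.7
tool_pos: [478.6, -322.4, 110.0]
tcp_rot: [179.9, -0.1, 173.9]
ft_force: [-0.4, -0.3, -0.0]
finger_gap: 85.4
grip_force: 0.0
rv [ 0.1 -0.1 -0.1] d [ -0.2  -1.1 103. ] gap 85.4 t 18.7 j6 -123
```

View pics/s3.png

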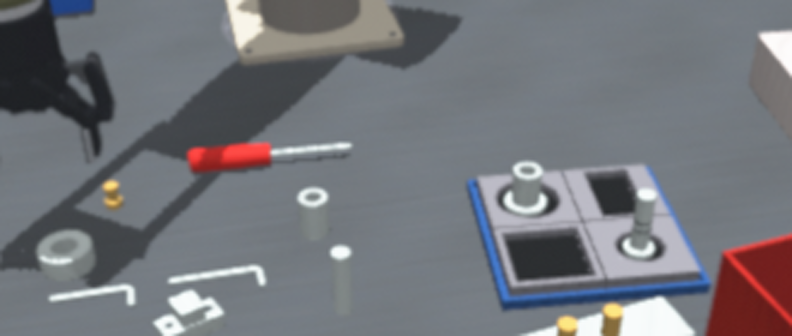

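The bush sits in the large recess (crop 527,195), and the gripper is over the ring (crop 66,253). Now I grip the upper part of the ring.

```bash
python3 steer.py '[[[0,0,0,0,-0.1,3.5,85],[0,0,0,0,-0.1,6.5,85],[0,0,0,0,-0.1,8.5,85],[0,0,0,0,-0.1,9.8,85],[0,0,0,0,-0.1,10.3,85],[0,0,0,0,-0.1,10.3,85],[0,0,0,0,-0.1,10.3,85],[0,0,0,0,-0.1,10.3,45]]]' 70; python3 steer.py '[[[0,0,0,0,0,0,45],[0,0,0,0,0,0,45],[0,0,0,0,0,0,45],[0,0,0,0,0,-0.8,45],[0,0,0,0,0,-3,45],[0,0,0,0,0,-6,45],[0,0,0,0,0,-10,45],[0,0,0,0,0,-10,45]]]';python3 steer.py '[[[0,0,0,0,0,0,45],[0,0,0,0,0,0,45]]]';  python3 go.py 596.3 136.2 107 174
python3 - <<'E'
from bench import r
import cv2,numpy as np
s=r.snapshot("scene"); cv2.imwrite("pics/s4.png",cv2.resize(s["pixels"][110:250,80:280],None,fx=4,fy=4,interpolation=cv2.INTER_CUBIC))
E
```

```text
time: 19.75
tool_pos: [479.7, -324.5, 9.1]
tcp_rot: [-180.0, 0.1, 174.0]
ft_force: [0.7, 0.2, 0.9]
finger_gap: 69.5
grip_force: 0.0
time: 20.75
tool_pos: [481.3, -325.9, 112.4]
tcp_rot: [-179.8, 0.3, 174.0]
ft_force: [0.5, -0.9, -2.3]
finger_gap: 51.3
grip_force: 73.7
time: 21.0
tool_pos: [478.0, -323.1, 106.1]
tcp_rot: [179.9, -0.2, 174.0]
ft_force: [-0.1, 0.4, -4.2]
finger_gap: 51.4
grip_force: 73.6
rv [ 0.1 -0.2 -0. ] d [-6.940e+01  4.692e+02 -2.000e-01] gap 51.4 t 21.0 j6 -123
```

View pics/s4.png

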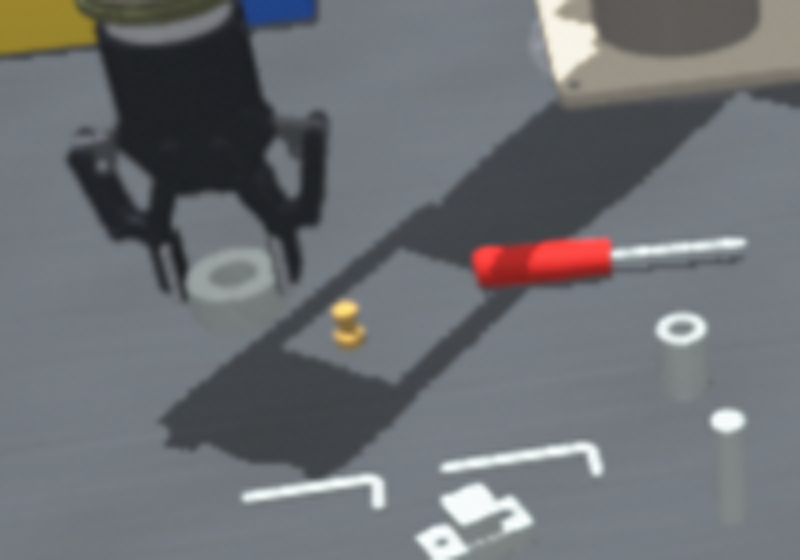

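The ring is held level by its upper half (crop 232,285), with the tips well above its underside.

Scaled: 70 mm is 7, -31 mm is -3.1.

```bash
python3 steer.py '[[[0,0,0,-0.4,2.5,0,45],[0,0,0,-1,7,0,45],[0,0,0,-1.7,11.5,0,45],[0,0,0,-2.4,16.5,0,45],[0,0,0,-3.1,21.5,0,45],[0,0,0,-3.9,26.5,0,45],[0,0,0,-4.6,31.5,0,45],[0,0,0,-5.3,36.5,0,45]]]'; python3 steer.py '[[[0,0,0,-0.6,4,0,45],[0,0,0,-1.2,8,0,45],[0,0,0,-1.65,10.4,0,45],[0,0,0,-1.65,10.4,2,45],[0,0,0,-1.65,10.4,4.5,45],[0,0,0,-1.65,10.4,6.5,45],[0,0,0,-1.65,10.4,8,45],[0,0,0,-1.65,10.4,8.2,45]]]'; python3 steer.py '[[[0,0,0,0,0,0,45],[0,0,0,0,0,0,45]]]'; python3 go.py 596.3 136.2 18 174
```

```text
time: 22.05
tool_pos: [569.7, 35.0, 107.1]
tcp_rot: [-180.0, -0.1, 174.0]
ft_force: [-0.2, -0.4, -2.9]
finger_gap: 51.0
grip_force: 73.8
time: 23.05
tool_pos: [596.4, 134.3, 24.5]
tcp_rot: [-180.0, -0.2, 173.9]
ft_force: [-0.9, -0.2, -3.9]
finger_gap: 51.3
grip_force: 73.8
time: 23.3
tool_pos: [598.5, 135.1, 27.5]
tcp_rot: [180.0, 0.1, 174.0]
ft_force: [-0.6, 0.0, -3.1]
finger_gap: 51.2
grip_force: 73.8
rv [ 0.   0.1 -0. ] d [2.4 0.8 9.5] gap 51.2 t 23.3 j6 -76
```

Scaled: 5 mm is 0.5, 3 mm is 0.3.

```bash
python3 steer.py '[[[0,0,0,0.1,0.1,0.3,45],[0,0,0,0.1,0.1,0.5,45],[0,0,0,0.1,0.1,0.5,45],[0,0,0,0.1,0.1,0.5,45]]]'; python3 steer.py '[[[0,0,0,0,0,0.1,45],[0,0,0,0,0,0.1,45],[0,0,0,0,0,0.1,45]]]';  python3 steer.py '[[[0,0,0,0,0,0.1,45],[0,0,0,0,0,0.1,45],[0,0,0,0,0,0.1,45]]]'
```

```text
time: 23.8
tool_pos: [596.7, 136.1, 21.3]
tcp_rot: [-180.0, -0.0, 174.0]
ft_force: [0.0, 0.1, -2.8]
finger_gap: 51.3
grip_force: 73.8
time: 24.18
tool_pos: [596.9, 136.2, 20.8]
tcp_rot: [180.0, 0.0, 174.0]
ft_force: [-3.8, -0.3, 3.7]
finger_gap: 51.1
grip_force: 74.5
time: 24.55
tool_pos: [597.0, 136.2, 20.8]
tcp_rot: [-180.0, 0.0, 174.0]
ft_force: [-8.2, -0.7, 12.7]
finger_gap: 51.3
grip_force: 75.5
```

```bash
python3 steer.py '[[[0,0,0,0,0,-0.1,45],[0,0,0,0,0,-0.1,58],[0,0,0,0,0,-0.1,68],[0,0,0,0,0,-0.1,70],[0,0,0,0,0,-2.5,70],[0,0,0,0,0,-6,70],[0,0,0,0,0,-10,60],[0,0,0,0,0,-11,55]]]'; python3 steer.py '[[[0,0,0,0,0,0,55],[0,0,0,0,0,0,55]]]'; python3 go.py 605.7 -210.4 110 113
```

```text
time: 25.55
tool_pos: [598.9, 136.5, 133.0]
tcp_rot: [179.9, 0.3, 174.0]
ft_force: [0.3, -0.8, 0.6]
finger_gap: 55.2
grip_force: 0.0
time: 25.8
tool_pos: [595.6, 136.0, 127.2]
tcp_rot: [-180.0, -0.2, 174.0]
ft_force: [0.3, 0.2, -0.9]
finger_gap: 55.1
grip_force: 0.0
rv [-0.1 -0.1 61. ] d [ -46.6 -343.4   17.3] gap 55.1 t 25.8 j6 -76
```

Scaled: -343 mm is -34.3, -300 mm is -30.

```bash
python3 steer.py '[[[0,0,8,-0.7,-5,0,55],[0,0,16,-1.4,-10,0,55],[0,0,24,-2.1,-15,0,55],[0,0,32,-2.8,-20,0,55],[0,0,40,-3.5,-25,0,55],[0,0,48,-4.2,-30,0,55],[0,0,56,-4.6,-34.3,0.5,55],[0,0,61,-4.6,-34.3,1.7,55]]]'; python3 steer.py '[[[0,0,0,0,0,0,50],[0,0,0,0,0,0,50]]]'; python3 go.py 605.7 -210.4 11 113;  python3 - <<'E'
from bench import r
import cv2,numpy as np
s=r.snapshot("scene"); np.save("scene5.npy",s,allow_pickle=True); cv2.imwrite("pics/s5.png",cv2.resize(s["pixels"][110:260,130:430],None,fx=2.6,fy=2.6,interpolation=cv2.INTER_CUBIC))
E
```

```text
time: 26.8
tool_pos: [605.4, -213.2, 110.6]
tcp_rot: [-179.9, -0.0, 112.5]
ft_force: [-0.1, 0.6, -0.6]
finger_gap: 54.9
grip_force: 0.0
time: 27.05
tool_pos: [605.9, -209.0, 111.4]
tcp_rot: [-179.9, -0.1, 113.1]
ft_force: [0.3, -0.3, 0.0]
finger_gap: 49.8
grip_force: 0.0
rv [-0.1 -0.1  0.1] d [ -1.3  -0.6 100.4] gap 49.8 t 27.1 j6 -47
```

View pics/s5.png

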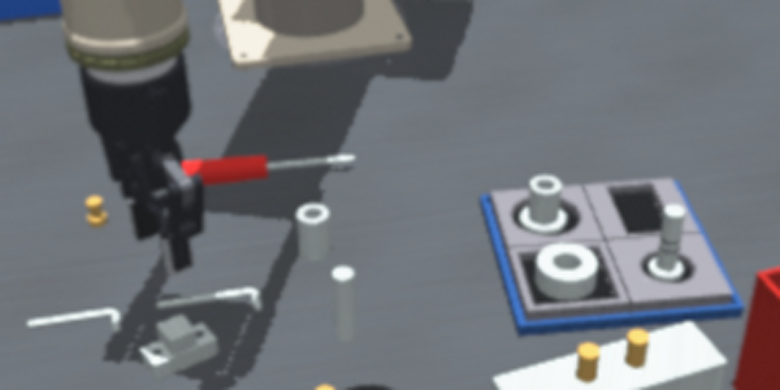

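The ring is in the square nest (crop 567,268), and the gripper is over the lock (crop 178,342), lined up with it.

```bash
python3 steer.py '[[[0,0,0,-0.1,-0.05,3.5,50],[0,0,0,-0.1,-0.05,6.5,50],[0,0,0,-0.1,-0.05,8.5,50],[0,0,0,-0.1,-0.05,9.7,50],[0,0,0,-0.1,-0.05,10,50],[0,0,0,-0.1,-0.05,10,50],[0,0,0,-0.1,-0.05,10,50],[0,0,0,-0.1,-0.05,10,15]]]' 70; python3 steer.py '[[[0,0,0,0,0,0,15],[0,0,0,0,0,0,15],[0,0,0,0,0,0,15],[0,0,0,0,0,-0.8,15],[0,0,0,0,0,-3,15],[0,0,0,0,0,-6,15],[0,0,0,0,0,-10,15],[0,0,0,0,0,-11,15]]]';python3 steer.py '[[[0,0,0,0,0,0,15],[0,0,0,0,0,0,15]]]';  python3 go.py 514.8 237.6 121 174
python3 - <<'E'
from bench import r
import cv2,numpy as np
s=r.snapshot("scene"); cv2.imwrite("pics/s6.png",cv2.resize(s["pixels"][110:260,130:280],None,fx=4,fy=4,interpolation=cv2.INTER_CUBIC))
E
```

```text
time: 28.1
tool_pos: [606.9, -211.2, 13.2]
tcp_rot: [179.9, 0.1, 113.0]
ft_force: [-0.6, -0.2, 0.3]
finger_gap: 33.0
grip_force: 0.0
time: 29.1
tool_pos: [608.6, -211.9, 127.2]
tcp_rot: [179.7, 0.3, 113.0]
ft_force: [0.8, -1.3, -2.4]
finger_gap: 24.8
grip_force: 69.8
time: 29.35
tool_pos: [605.1, -210.4, 120.2]
tcp_rot: [-179.9, -0.1, 113.0]
ft_force: [-1.0, -0.3, -3.6]
finger_gap: 24.4
grip_force: 69.7
rv [ -0.   -0.2 -61. ] d [447.7  91.6   0. ] gap 24.4 t 29.4 j6 -47
```

View pics/s6.png

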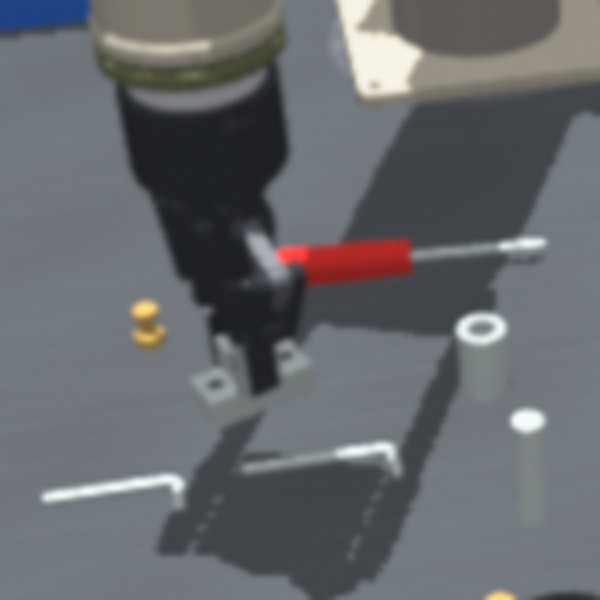

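The lock is held level by its tongue (crop 255,370). I'll carry it over and turn it 61° to line up with the slot.

```bash
python3 steer.py '[[[0,0,-4,2.5,0.5,0,15],[0,0,-10,7,1.4,0,15],[0,0,-17,12,2.5,0,15],[0,0,-24,17,3.5,0,15],[0,0,-31,22,4.5,0,15],[0,0,-38,27,5.5,0,15],[0,0,-45,32,6.5,0,15],[0,0,-51,36,7.4,0,15]]]'; python3 go.py 514.8 237.6 121 174
```

```text
time: 30.4
tool_pos: [532.3, 151.1, 120.6]
tcp_rot: [-179.9, -0.1, 164.2]
ft_force: [1.1, -0.1, -3.6]
finger_gap: 24.7
grip_force: 69.7
rv [-0.  -0.1 -9.8] d [40.3 78.4 -0.3] gap 24.7 t 30.4 j6 -64
```

Scaled: 78 mm is 7.8, 70 mm is 7.

```bash
python3 steer.py '[[[0,0,-5,2,4,0,15],[0,0,-9.8,3.5,6.8,0,15],[0,0,-9.8,4,7.8,0,15],[0,0,-9.8,4,7.8,0,15],[0,0,-9.8,4,7.8,1.5,15],[0,0,-9.8,4,7.8,4,15],[0,0,-9.8,4,7.8,6.2,15],[0,0,-9.8,4,7.8,7,15]]]'; python3 steer.py '[[[0,0,0,0,0,0.8,15],[0,0,0,0,0,1.2,15],[0,0,0,0,0,1.2,15],[0,0,0,0,0,1.2,15]]]'; python3 go.py 514.8 237.6 25 174
```

```text
time: 31.4
tool_pos: [515.7, 233.6, 49.5]
tcp_rot: [-179.9, -0.2, 173.7]
ft_force: [-0.5, -0.5, -2.4]
finger_gap: 24.6
grip_force: 69.7
time: 31.9
tool_pos: [517.6, 235.7, 41.0]
tcp_rot: [180.0, 0.1, 173.8]
ft_force: [0.4, 0.5, -1.7]
finger_gap: 24.8
grip_force: 69.7
rv [ 0.   0.1 -0.2] d [ 3.   1.6 16. ] gap 24.8 t 31.9 j6 -64
```

Scaled: 12 mm is 1.2, 8 mm is 0.8.

```bash
python3 steer.py '[[[0,0,0,0.15,0.15,0.4,15],[0,0,0,0.15,0.15,0.8,15],[0,0,0,0.15,0.15,1.2,15],[0,0,0,0.15,0.15,1.2,15],[0,0,0,0.15,0.15,1.2,15]]]'; python3 steer.py '[[[0,0,0,0,0,0.2,15],[0,0,0,0,0,0.2,15],[0,0,0,0,0,0.2,15]]]'; python3 steer.py '[[[0,0,0,0,0,0.1,15],[0,0,0,0,0,0.1,15],[0,0,0,0,0,0.1,15]]]'
```

```text
time: 32.52
tool_pos: [515.8, 237.1, 28.3]
tcp_rot: [-180.0, -0.0, 173.8]
ft_force: [-0.0, -0.6, -3.0]
finger_gap: 24.9
grip_force: 69.7
time: 32.9
tool_pos: [515.8, 237.1, 26.3]
tcp_rot: [-180.0, -0.0, 173.8]
ft_force: [-0.1, 0.9, -2.2]
finger_gap: 24.5
grip_force: 69.7
time: 33.28
tool_pos: [515.7, 237.1, 25.3]
tcp_rot: [-180.0, -0.0, 173.8]
ft_force: [0.0, 0.3, -2.3]
finger_gap: 25.1
grip_force: 69.7
```

```bash
python3 steer.py '[[[0,0,0,0,0,0.1,15],[0,0,0,0,0,0.1,15],[0,0,0,0,0,0.1,15]]]'; python3 steer.py '[[[0,0,0,0,0,0.07,15],[0,0,0,0,0,0.07,15],[0,0,0,0,0,0.07,15]]]'
```

```text
time: 33.65
tool_pos: [515.7, 237.1, 24.3]
tcp_rot: [180.0, -0.0, 173.8]
ft_force: [-1.0, -0.2, -2.7]
finger_gap: 24.5
grip_force: 69.9
time: 34.02
tool_pos: [515.8, 237.1, 24.3]
tcp_rot: [-180.0, 0.0, 173.8]
ft_force: [-3.8, -2.2, 5.4]
finger_gap: 24.8
grip_force: 70.7
```

Contact at the floor height expected (pick height plus about 13 mm). Release, retreat and inspect.

Scaled: -130 mm is -13, -100 mm is -10.

```bash
python3 steer.py '[[[0,0,0,0,0,0,15],[0,0,0,0,0,0,32],[0,0,0,0,0,0,40],[0,0,0,0,0,0,42],[0,0,0,0,0,-2.5,42],[0,0,0,0,0,-6,42],[0,0,0,0,0,-10,42],[0,0,0,0,0,-13,42]]]'; python3 steer.py '[[[0,0,0,2,-2,-2,42],[0,0,0,6,-7,-3,42],[0,0,0,6,-13,-3,42],[0,0,0,6,-19,-3,42],[0,0,0,6,-25,-3,42],[0,0,0,6,-30,-3,42],[0,0,0,6,-30,-3,42],[0,0,0,6,-30,-3,42]]]';  python3 - <<'E'
from bench import r
from h import *
s=r.snapshot("scene");a=cv2.resize(s["pixels"][170:260,240:420],(760,380),interpolation=cv2.INTER_CUBIC)
t=r.snapshot("top"); np.save("top1.npy",t,allow_pickle=True)
b=cv2.resize(t["pixels"][150:265,115:320],None,fx=3.7,fy=3.7,interpolation=cv2.INTER_CUBIC)
cv2.imwrite("pics/f1.png",a);cv2.imwrite("pics/f2.png",b)
E
```

```text
time: 35.02
tool_pos: [516.3, 237.3, 155.6]
tcp_rot: [180.0, 0.1, 173.8]
ft_force: [1.2, -0.2, -0.2]
finger_gap: 42.2
grip_force: 0.0
time: 36.02
tool_pos: [423.6, -54.4, 183.6]
tcp_rot: [180.0, 0.0, 173.7]
ft_force: [0.1, 0.4, -0.0]
finger_gap: 42.0
grip_force: 0.0
```

View pics/f1.png

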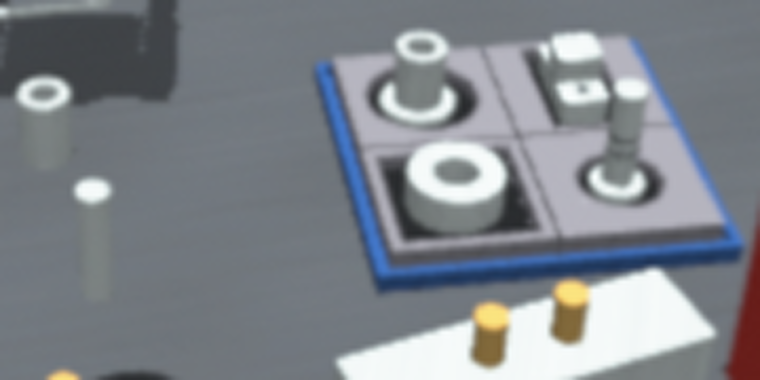

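View pics/f2.png

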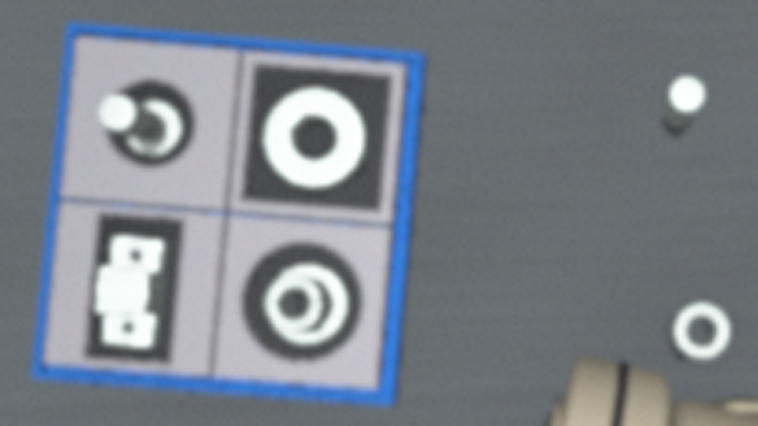

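All four parts sit upright and inside their recesses: ring (crop 315,137), bush (300,303), lock lengthwise (130,290) and pillar (150,125). The dowel and plain bush still stand where they were.

```bash
python3 -c "
from bench import r
print(r.hand_in())"
```

```text
the job is handed in; nothing more can be done
None
```

All four mould parts are in their nests, upright and seated on the recess floors. The plain dowel and plain bush still stand untouched, and the job was handed in at about 36 s; no verdict came back from the judge.

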